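# Fasten the ball tray, minding a crossed thread

### The job

Start both thumbscrews of the ball tray gently, clockwise. Run the one that threads true fully home, just snug; where one meets early resistance its threads are crossed, so stop at once without forcing it and back it out to about where it stood. Leave the ball in its tray and do not disturb the other things on the sideboard.

Things in the scene. Friction and masses are not known exactly. Their poses are not given: they have to be found in the camera images.
- tray: shallow square aluminium ball tray, 120 x 120 mm, walls 16 mm high, fixed on the sideboard, with a flat ear (50 mm wide, 6 mm thick) to either side (+y and -y of its frame); each ear has a thumbscrew 125 mm from the tray's centre in a brass boss (26 mm across, top 20 mm above the sideboard). Origin: centre of the tray's underside, z up
- screw_left (a joint): turn (rad) of the +y thumbscrew, growing clockwise from above. Starts loose at 0 to 0.2; unscrews no further than -0.4. Sinks 1.25 mm per rad; at 2.4 its collar meets the boss (home; at 0 the gap is 3 mm) and resistance climbs 2 N m per rad. Free drag is a steady 0.04 N m. More than 0.6 N m against seat or crossed thread damages it
- screw_right (a joint): the same for the -y thumbscrew, identical to the other. Either screw may be crossed, which only feel can tell: resistance then begins early, somewhere from 0.5 to 0.9 rad, and climbs 1 N m per rad while the screw still follows the hand; a true one turns freely to 2.4 rad
- screw_left_grip (a point): middle of the black grip bar of the +y thumbscrew: bar 44 mm long, 12 mm thick, 36 mm tall, upright, with an orange band at one end. This point is on the screw's axis, 21 mm above a steel collar (32 mm across) and 15 mm below the bar's top, 48 mm above the sideboard when the joint is 0. Frame: x along the bar's length, y across its thickness, z up; turns with the screw
- screw_right_grip (a point): the same point and frame on the thumbscrew in the -y ear
- ball_center (a point): centre of the yellow lacrosse ball, 63 mm across, resting loose on a low ring in the middle of the tray
- shaker_mid (a point): stainless steel shaker with lid, 78 mm across, 188 mm tall, standing loose; point on its axis 90 mm above its foot
- whistle_mid (a point): blue plastic whistle, about 47 x 18 x 22 mm, lying loose; its middle, 11 mm up
- grip_trainer_mid (a point): chrome hand gripper, about 135 x 82 x 22 mm, lying flat and loose; its middle, 11 mm up
Not all that is in view belongs to the job. Of the things shaped like the part that bears ball_center, the yellow one is meant.

How it is judged:
By the outcome, as a careful person would: the job done as asked, in the order asked, and still so for the second after the job is handed in, with the robot touching nothing.
It also fails if it takes over 64 s, if anything falls off the work surface, if the arm or the gripper's body presses on something with over 40 N, if the wrist force passes 120 N, or if a joint passes its speed limit or range.

### The arm

A 6-joint arm with a two-finger parallel gripper is mounted at the origin on the work surface. World frame = base frame: x ahead of the robot, y to its left, z up, the work surface at z = 0. Lengths are in m, angles in rad, forces in N, time in s.
With the tool pointing down it reaches from about 0.225 to 0.875 m from the base axis. Payload 3.4 kg.
Tool frame: the origin (TCP) lies between the finger pads; the fingertips stand 8 mm ahead of it and the grasp point (between the pads) lies 11 mm behind it; z points along the fingers, y is the line along which they close (so a half turn about z gives the same grasp; the last joint's range is limited). The gripper opens to 85 mm and grips with 20 to 120 N. Pads are 22 mm wide; open, the fingers measure 114 mm over their backs; the gripper's body (76 mm by 85 mm) begins 54 mm behind the grasp point. The pads swing forward as they close: fully open they stand 13 mm farther back than shut.
Start: joints at [-1.458, 0.276, 1.505, -0, 1.361, -0.121], TCP at [0.133, -0.559, 0.239] pointing down, gripper open.
Joint ranges: [-2.89, 2.89], [-0.75, 2.08], [0.22, 2.7], [-1.18, 4.32], [0.11, 2.71], [-2.7, 2.7]. Speed limits (rad/s): [2.57, 2.57, 3.14, 3.14, 3.14, 3.14].

### API

Orientations are given as a unit quaternion [w, x, y, z].
In Python, from rig import manip gives the robot as it stands.
- The arm moves only by the tool move_arm, never from a script. Its argument "deltas" is a list that holds one entry, the list of rows, each a list of 5 numbers: the shift along the tool's x, y, z normalised to -1 to 1, where 1 is 80 cm, then the turn about the tool's z normalised to -1 to 1, where 1 is 120 degrees, then the closure, from -1 (fully open) to 1 (shut). In form: [[[tx, ty, tz, twist, grip], ...]]. A call has 1 to 12 rows; each row is the pose to reach, as a shift and turn from the pose commanded when the call began, along the tool's axes at that moment; what a row does not reach only later rows make up. A row lasts 1/10 s, in which the tool goes at most 50 mm and 8.59 degrees, less where a joint would pass 70% of its speed; a pose out of reach is approached as far as the arm can. A call with a number of a shift or a turn outside -1 to 1 is refused whole. A call with a gripper value outside its range is refused whole. The fingers move at their own pace and stop on an object; "squeeze" is the grip in N (left out, the last holds). Time passes only in rows, so rows that repeat a pose let the fingers close. It gives the time, the measured TCP pose, the force, the opening and the grip force at its end, in the units of the state.
- manip.get_state(): the state, without advancing time (a new reading comes with each control period).
- manip.get_image(name): name is "scene" or "top" or "wrist"; returns the picture (400x640x3 uint8, red, green, blue); there is no depth.
- manip.camera_params(name): a dict with "fx", "fy", "cx", "cy" (pixels), "dist" ([k1, k2, p1, p2, k3] as OpenCV has them; the pictures are not rectified), "R" (3x3) and "t" (3): a world point X has camera coordinates R X + t; the wrist camera has in their place "tool_from_camera" (4x4, takes a point from camera to tool coordinates, whose origin is the TCP and whose axes are the flange's). Camera axes: x right, y down, z forward; pixel columns grow to the right and rows downward; lengths in m; the calibration is good to about 2 mm. A picture is of the moment at which its call begins: read the wrist's pose just before it. camera_params takes no time and is no camera call.
- manip.sign_off(): hands the job in; it is judged then, once.
The state is a dict: "clock": time; "qpos": joint angles; "qd": joint speeds; "effort": joint torques, N m; "position": TCP position; "ee_rot": TCP orientation; "contact_force": force on the tool from outside, world axes, zero at the start; "moment": the same for the moment, N m; "width": finger opening in m; "gripper_force": force on a finger pad.
Only numpy, scipy, OpenCV 4.12 (cv2) and the standard library are available. Lean on these libraries where they do the work, as an engineer would, in place of code of your own. Each camera call takes 0.05 s, during which the arm holds its last target. There are 200 camera calls.

## Working session

There is one attempt and no reset: what is moved stays moved. The work goes in short steps, Python scripts to look and compute and a tool call to move; the robot and the scene stay as the last step left them, time stands still between calls to the robot, and variables do not carry over. Pictures are saved under pics/ and viewed, at most 10 in all, crops included, and the job is handed in when it is done.

Besides the shell and the picture viewer there is one more tool, called as name([rows], argument=value, ...), one row to a line, values as JSON. move_arm: Moves the arm, as the interface text tells. Scaled input: -1 to 1 covers 80 cm each way for a shift and 120 degrees each way for a turn. Its arguments: {"type":"object","properties":{"deltas":{"type":"array","items":{"type":"array","items":{"type":"array","items":{"type":"number","minimum":-1,"maximum":1}}}},"squeeze":{"type":"number"}},"required":["deltas"]}

```bash
mkdir -p pics; python3 - <<'E'
from rig import manip
import cv2,numpy as np
s=manip.get_state();print(s)
for n in("scene","top"):
    cv2.imwrite(f"pics/{n}0.png",manip.get_image(n)[:,:,::-1]); print(n,manip.camera_params(n))
print(manip.camera_params("wrist"))
E
```

```text
{'clock': 0.0, 'qpos': array([-1.45799801e+00,  2.76579749e-01,  1.50615285e+00, -1.25909055e-05,
        1.36068929e+00, -1.20980087e-01]), 'qd': array([-1.86213441e-03,  5.21823982e-04, -2.77365991e-04,  6.47255934e-04,
       -4.87162320e-05, -1.74361019e-03]), 'effort': array([ 1.43044883e-03, -4.16765392e+01, -2.45804179e+01, -6.49171470e-04,
        1.09070868e-02, -7.00884897e-06]), 'position': array([ 0.13314388, -0.55883572,  0.23844054]), 'ee_rot': array([-9.14633511e-04,  9.93175663e-01,  1.16624465e-01, -2.41417197e-06]), 'contact_force': array([ 0.27617466,  0.43730885, -0.03491827]), 'moment': array([-0.04626095,  0.02415323, -0.01720309]), 'gripper_force': 0.0, 'width': 0.08542047481065694}
scene {'fx': 405.87110256677636, 'fy': 405.87110256677636, 'cx': 324.4952151422744, 'cy': 205.41706057842046, 'dist': array([0.0170672, 0.       , 0.       , 0.       , 0.       ]), 'R': array([[ 0.31630031,  0.94863267,  0.00708291],
       [ 0.61142071, -0.19814452, -0.76609625],
       [-0.7253405 ,  0.24664712, -0.64268683]]), 't': array([-0.25318473, -0.26267286,  1.34635406])}
[... 234 characters left out ...]
1521553],
       [-0.98887262,  0.01411881, -0.1480932 ],
       [ 0.14828022,  0.01326964, -0.98885636]]), 't': array([0.08893579, 0.57498924, 0.63813207])}
{'fx': 298.69197952872815, 'fy': 298.69197952872815, 'cx': 321.5520094026804, 'cy': 197.24018787675794, 'dist': array([0.00122038, 0.        , 0.        , 0.        , 0.        ]), 'tool_from_camera': array([[ 1.23127823e-03, -9.48550787e-01, -3.16622629e-01,
         8.14959056e-02],
       [ 9.99998512e-01,  1.55049004e-03, -7.56238275e-04,
         1.38926754e-03],
       [ 1.20825065e-03, -3.16621227e-01,  9.48551284e-01,
        -1.34704866e-01],
       [ 0.00000000e+00,  0.00000000e+00,  0.00000000e+00,
         1.00000000e+00]])}
```

View pics/top0.png

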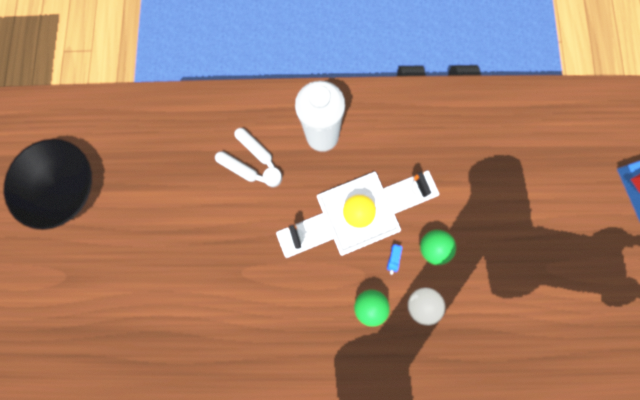

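View pics/scene0.png

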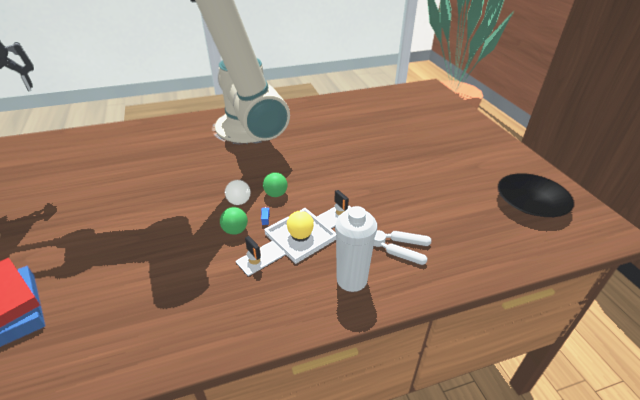

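The top view shows the tray with its yellow ball at (360,211), the left screw bar at (295,237) and the right one at (424,184). The shaker, gripper, whistle and green decoys are clear of both bars. Next I measure the bars in both views.

```bash
cat > h.py <<'E'
import cv2,numpy as np
from rig import manip
def ray(cam,px,s=None):
    c=manip.camera_params(cam)
    K=np.array([[c['fx'],0,c['cx']],[0,c['fy'],c['cy']],[0,0,1]])
    u=cv2.undistortPoints(np.array(px,float).reshape(-1,1,2),K,c['dist']).reshape(-1,2)
    d=np.c_[u,np.ones(len(u))]
    if cam=='wrist':
        w,x,y,z=s['ee_rot']
        from scipy.spatial.transform import Rotation as R
        M=np.eye(4);M[:3,:3]=R.from_quat([x,y,z,w]).as_matrix();M[:3,3]=s['position']
        T=M@c['tool_from_camera'];return T[:3,3],d@T[:3,:3].T
    return -c['R'].T@c['t'],d@c['R']
def plane(cam,px,z,s=None):
    o,d=ray(cam,px,s);return o+d*((z-o[2])/d[:,2])[:,None]
def comps(m,lo=8):
    n,l,st,ce=cv2.connectedComponentsWithStats(m.astype(np.uint8))
    return [(l==i,st[i],ce[i]) for i in range(1,n) if st[i][4]>=lo]
E
python3 - <<'E'
from h import *
im=cv2.imread('pics/top0.png').astype(int);b,g,r=im[...,0],im[...,1],im[...,2]
roi=np.zeros(b.shape,bool);roi[160:270,270:450]=1
for nm,m in(("black",(im.max(2)<45)&roi),("white",(im.min(2)>140)&roi),("orange",(r>180)&(g<150)&(b<90)&roi)):
    for c,st,ce in comps(m,3):
        p=np.argwhere(c)[:,::-1].astype(np.float32)
        print(nm,st,ce,cv2.minAreaRect(p), plane('top',[ce],0.063 if nm!='white' else .012).round(4))
cv2.imwrite('pics/crop.png',np.hstack([cv2.resize(im[170:260,270:350].astype(np.uint8),None,fx=5,fy=5),cv2.resize(im[140:230,380:460].astype(np.uint8),None,fx=5,fy=5)]))
E
```

```text
white [270 160  12  27 221] [274.39819005 175.6561086 ] ((275.5, 173.0), (26.0, 11.0), 90.0) [[0.6298 0.1817 0.012 ]]
white [ 276  170  164   88 6106] [356.40386505 214.40206354] ((357.2068786621094, 213.51724243164062), (66.47892761230469, 167.86859130859375), 68.19859313964844) [[0.5525 0.0256 0.012 ]]
white [400 251   2   8   8] [400.375 254.5  ] ((400.3077087402344, 254.4615478515625), (0.7844645380973816, 7.0601806640625), 11.309932708740234) [[ 0.4764 -0.0544  0.012 ]]
white [399 260   1   4   4] [399.  261.5] ((399.0, 261.5), (3.0, 0.0), -90.0) [[ 0.4635 -0.0514  0.012 ]]
orange [279 175  74  12 412] [311.27184466 179.32038835] ((315.4113464355469, 179.0494842529297), (10.67080020904541, 73.3787841796875), 87.39744567871094) [[0.6109 0.1078 0.063 ]]
orange [414 175   5   5  16] [416.125 176.875] ((416.29998779296875, 176.90000915527344), (3.7947328090667725, 3.7947328090667725), 71.56504821777344) [[ 0.6125 -0.0788  0.063 ]]
orange [424 186  26  19 242] [441.48347107 196.30991736] ((436.5, 195.0), (18.0, 25.0), 90.0) [[ 0.5769 -0.122   0.063 ]]
orange [270 189  53  17 749] [29
[... 739 characters left out ...]
 0.063 ]]
orange [348 244  41  12 235] [370.53191489 251.36170213] ((368.0, 249.5), (11.0, 40.0), 90.0) [[0.4823 0.0061 0.063 ]]
orange [404 245  12   3  20] [409.15 246.  ] ((409.5, 246.0), (11.0, 2.0), 0.0) [[ 0.4906 -0.061   0.063 ]]
orange [278 249   3   3   5] [279.4 250. ] ((279.0, 250.0), (2.0, 2.0), 90.0) [[0.4866 0.164  0.063 ]]
orange [403 252  17   4  67] [410.88059701 253.52238806] ((411.0, 253.5), (3.0, 16.0), 90.0) [[ 0.4777 -0.0635  0.063 ]]
orange [270 261 116   9 774] [322.02971576 265.04651163] ((327.5, 265.0), (8.0, 115.0), 90.0) [[0.46   0.0902 0.063 ]]
orange [400 261  23   8 111] [410.37837838 264.65765766] ((411.0, 264.5), (22.0, 7.0), -0.0) [[ 0.4587 -0.0618  0.063 ]]
```

View pics/crop.png

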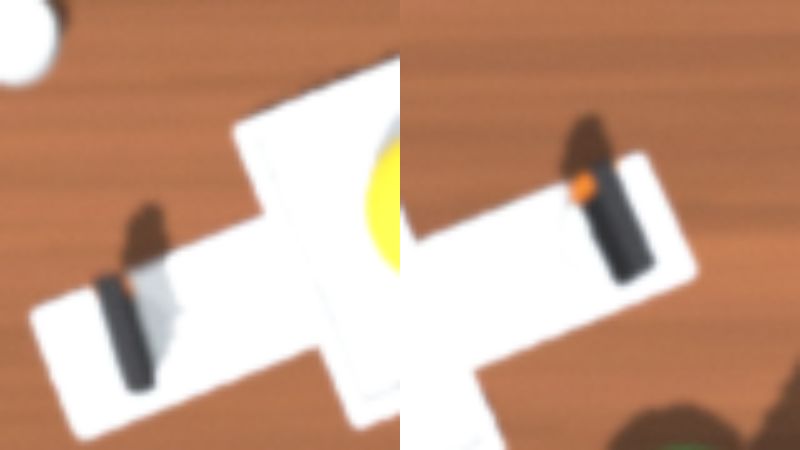

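The left bar's top centre is at about (295,236.6) and the right's at (423,185). In the crop, the orange bands are at each bar's upper (+x) end. I compute rough poses and a hover move.

```bash
cat >> h.py <<'E'
from scipy.spatial.transform import Rotation as Ro
def Rm(s):
    w,x,y,z=s['ee_rot'];return Ro.from_quat([x,y,z,w]).as_matrix()
def plan(s,xyz,bar):
    """unit deltas to put TCP at xyz, tool x along the bar (world angle, mod pi)"""
    R=Rm(s);d=R.T@(np.array(xyz)-s['position'])
    a=np.arctan2(R[1,0],R[0,0]);tw=-(bar-a)
    tw=(tw+np.pi/2)%np.pi-np.pi/2
    print('tilt',R[:,2].round(4),'deltas',(d/.8).round(4),'twist',round(tw/np.radians(120),4),'tw rad',round(tw,3),'q6',s['qpos'][5].round(3),'alt twist',round((tw-np.pi)/np.radians(120),4),round((tw+np.pi)/np.radians(120),4))
E
python3 - <<'E'
from h import *
s=manip.get_state()
f=lambda x,y,l:(270+x/5,170+y/5) if l else (380+(x-400)/5,140+y/5)
L=plane('top',[f(111,278,1),f(142,388,1)],.063);Rr=plane('top',[f(597,172,0),f(636,275,0)],.063)
for e in(L,Rr):
    c=e.mean(0);v=e[0]-e[1];a=np.arctan2(v[1],v[0]);print(c.round(4),np.linalg.norm(v).round(4),a)
    plan(s,[c[0]-.0,c[1],.22],a)
E
```

```text
[0.5096 0.1364 0.063 ] 0.0399 0.2747838903336423
tilt [-2.0e-04  1.6e-03 -1.0e+00] deltas [ 0.659  -0.7364  0.0245] twist -0.0196 tw rad -0.041 q6 -0.121 alt twist -1.5196 1.4804
[ 0.5983 -0.0909  0.063 ] 0.0392 0.30968752520049797
tilt [-2.0e-04  1.6e-03 -1.0e+00] deltas [ 0.7011 -0.4344  0.024 ] twist -0.0363 tw rad -0.076 q6 -0.121 alt twist -1.5363 1.4637
```

move_arm([
  [[0.7,-0.435,0.024,-1,-0.2],[0.7,-0.435,0.024,-1,-0.2],[0.7,-0.435,0.024,-1,-0.2],[0.7,-0.435,0.024,-1,-0.2],[0.7,-0.435,0.024,-1,-0.2],[0.7,-0.435,0.024,-1,-0.2],[0.7,-0.435,0.024,-1,-0.2],[0.7,-0.435,0.024,-1,-0.2],[0.7,-0.435,0.024,-1,-0.2],[0.7,-0.435,0.024,-1,-0.2],[0.7,-0.435,0.024,-1,-0.2],[0.7,-0.435,0.024,-1,-0.2]],
])

```text
clock: 1.3
position: [0.5564, -0.1316, 0.2215]
ee_rot: [-0.0, 0.523, 0.852, -0.0]
contact_force: [0.3, -1.9, -0.1]
width: 0.0512
gripper_force: 0.0
```

```bash
python3 - <<'E'
from h import *
s=manip.get_state();print(s['position'],s['width'],s['clock'])
plan(s,[.5983,-.0909,.22],.31)
E
```

```text
[ 0.5563757  -0.13159323  0.22147013] 0.05120006252584338 1.3
tilt [-5.e-04 -2.e-04 -1.e+00] deltas [0.0217 0.0697 0.0018] twist -0.6738 tw rad -1.411 q6 -0.823 alt twist -2.1738 0.8262
```

move_arm([
  [[0.02,0.07,0.002,-0.67,-0.2],[0.02,0.07,0.002,-0.67,-0.2],[0.02,0.07,0.002,-0.67,-0.2],[0.02,0.07,0.002,-0.67,-0.2],[0.02,0.07,0.002,-0.67,-0.2],[0.02,0.07,0.002,-0.67,-0.2],[0.02,0.07,0.002,-0.67,-0.2],[0.02,0.07,0.002,-0.67,-0.2],[0.02,0.07,0.002,-0.67,-0.2],[0.02,0.07,0.002,-0.67,-0.2],[0.02,0.07,0.002,-0.67,-0.2],[0.02,0.07,0.002,-0.67,-0.2]],
])

```text
clock: 2.5
position: [0.5982, -0.094, 0.2198]
ee_rot: [-0.0, -0.147, 0.989, 0.0]
contact_force: [-0.2, -0.7, 0.2]
width: 0.0516
gripper_force: 0.0
```

```bash
python3 - <<'E'
from h import *
s=manip.get_state();print(s['position'],s['qpos'][5],s['contact_force'],s['moment'])
im=manip.get_image('wrist');cv2.imwrite('pics/w1.png',im[:,:,::-1])
plan(s,[.5983,-.0909,.22],.31)
E
```

```text
[ 0.598172   -0.0940426   0.21984483] -2.1357191936579127 [-0.2215139  -0.67210348  0.19341936] [ 0.00059241 -0.01448685 -0.04479351]
tilt [-8.e-04  1.e-04 -1.e+00] deltas [-0.0013  0.0037 -0.0002] twist -0.0076 tw rad -0.016 q6 -2.136 alt twist -1.5076 1.4924
```

View pics/w1.png

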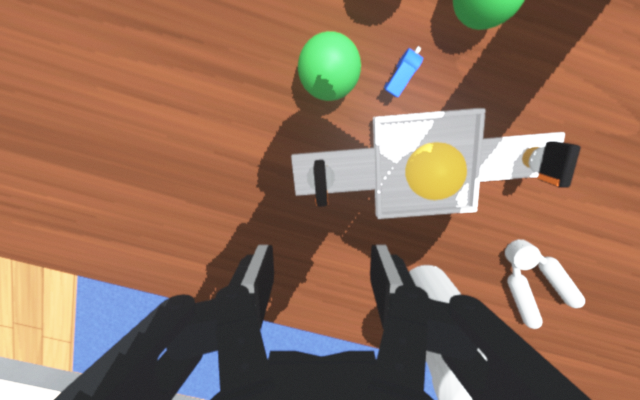

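The wrist view shows the right bar from (319,161) to (323,206), with its near end face partly visible, and the tray and left screw beyond. I measure it finely.

```bash
python3 - <<'E'
from h import *
s=manip.get_state()
im=cv2.imread('pics/w1.png');g=im.max(2)
print(g[150:214:2,310:334:1])
m=(g<60);roi=np.zeros_like(m);roi[150:215,305:340]=1
for c,st,ce in comps(m&roi,30):
    p=np.argwhere(c)[:,::-1]
    W=plane('wrist',p,.063,s); t=Rm(s); q=(W-s['position'])@t
    print(st,ce,q.min(0),q.max(0))
    r=cv2.minAreaRect((q[:,:2]*1000).astype(np.float32));print(r)
    print('world',W.mean(0))
E
```

```text
[[ 93  92  95  93  95  95  96  93  94  96  96  96 100  99  98 101 101 102
  106 107 108 111 115 114]
 [122 123 125 131 135 136 142 145 147 153 156 159 165 166 168 172 176 179
  179 183 185 185 189 190]
 [192 192 192 195 197 199 199 199 200 200 200 200 199 201 199 200 202 202
  201 201 202 203 201 202]
 [201 201 201 201 201 204 203 202 202 203 204 203 204 204 204 203 205 204
  203 204 203 201 203 204]
 [202 201 201 201 201 198 197 197 194 188 186 185 186 194 198 201 200 198
  200 200 199 198 199 200]
 [198 199 198 191 168 126  97  90  85  78  76  75  80 115 165 192 200 200
  201 199 200 200 201 201]
 [200 199 199 182 112  57  44  45  45  45  45  46  46  52 103 179 200 201
  201 201 201 202 203 203]
 [201 200 193 158  89  50  46  45  45  45  47  48  48  48  98 171 193 196
  202 205 205 203 204 203]
 [202 198 186 133  72  47  46  45  48  48  48  48  44  49  80 145 174 183
  190 194 199 200 201 202]
 [187 185 168 114  60  47  46  46  48  49  47  48  47  49  73 134 175 188
  189 187 187 195 204 206]
 [180 184 172 121  67  50  47  47  47  45  49  46  49  48  64 120 171 188
  188 187 185 18
[... 1702 characters left out ...]
  98  88  83  80  84  82]
 [ 79  80  78  79  78  81  85  75  63  58  56  58  63  61  64  68  76  80
   80  80  83  82  82  82]
 [ 81  80  79  80  79  78  82  80  79  78  78  81  80  80  79  79  80  80
   80  81  82  80  80  83]
 [ 84  83  83  80  82  82  81  82  82  80  79  79  78  80  79  80  80  78
   79  78  77  79  79  79]
 [ 82  83  84  83  80  85  83  82  83  82  82  83  80  78  80  78  81  80
   80  78  78  78  80  79]]
[315 161  12  46 425] [320.06588235 183.39058824] [-0.02548723 -0.00755162  0.15693266] [0.02187468 0.00370055 0.15695751]
((-1.7176666259765625, -2.494833469390869), (9.965937614440918, 47.57099914550781), 86.48296356201172)
world [ 0.60008183 -0.09599312  0.063     ]
```

```bash
cat >> h.py <<'E'
def bar(s,im,zt=.063):
    """bar axis centre and slope in tool frame from wrist picture (far end + known length)"""
    m=im.max(2)<62; q=None
    for c,st,ce in comps(m,150):
        p=np.argwhere(c)[:,::-1]
        W=plane('wrist',p,zt,s);t=(W-s['position'])@Rm(s)
        if np.abs(t[:,:2].mean(0)).max()<.025 and np.ptp(t[:,0])<.07: q=t
    if q is None: print('none');return
    x=q[:,0];bins=np.arange(x.min()+.004,x.max()-.006,.0015)
    yy=np.array([[b,q[np.abs(x-b)<.001][:,1].mean()] for b in bins if (np.abs(x-b)<.001).sum()>3])
    k,b0=np.polyfit(yy[:,0],yy[:,1],1)
    cx=x.min()-.0004+.022
    print('x range',x.min(),x.max(),'centre',cx.round(4),(k*cx+b0).round(4),'slope',k.round(4),'world',(s['position']+Rm(s)@np.array([cx,k*cx+b0,0])).round(4),
     'units',round(cx/.8,4),round((k*cx+b0)/.8,4),'twist',round(np.arctan(k)/np.radians(120),4))
E
python3 - <<'E'
from h import *
s=manip.get_state();bar(s,cv2.imread('pics/w1.png'))
E
```

```text
x range -0.025487230697378717 0.021874675248822403 centre -0.0039 -0.0023 slope -0.0696 world [ 0.6026 -0.0951  0.2199] units -0.0049 -0.0029 twist -0.0332
```

move_arm([
  [[-0.005,-0.003,0.1,-0.033,-0.2],[-0.005,-0.003,0.1,-0.033,-0.2],[-0.005,-0.003,0.1,-0.033,-0.2],[-0.005,-0.003,0.1,-0.033,-0.2],[-0.005,-0.003,0.1,-0.033,-0.2]],
])

```text
clock: 3.05
position: [0.6043, -0.0956, 0.1423]
ee_rot: [0.002, -0.181, 0.983, -0.001]
contact_force: [-0.1, -1.1, -0.0]
width: 0.0512
gripper_force: 0.0
```

```bash
python3 - <<'E'
from h import *
s=manip.get_state();print(s['position'])
im=manip.get_image('wrist');cv2.imwrite('pics/w2.png',im[:,:,::-1]);bar(s,im)
E
```

```text
[ 0.60431733 -0.09562516  0.14227034]
x range -0.019652661515756984 0.029571313850760284 centre 0.0019 0.0012 slope -0.0043 world [ 0.6021 -0.0952  0.1423] units 0.0024 0.0015 twist -0.0021
```

View pics/w2.png

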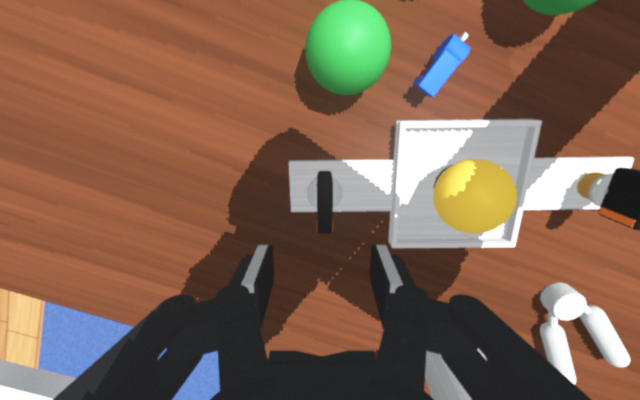

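The second look agrees with the first: the axis is at (0.602, -0.095), and the bar at (325,202) lies between the fingers. Next: descend, then close gently.

move_arm([
  [[0.0024,0.0015,0.06,-0.002,-0.2],[0.0024,0.0015,0.1,-0.002,-0.2],[0.0024,0.0015,0.126,-0.002,-0.2],[0.0024,0.0015,0.126,-0.002,-0.2],[0.0024,0.0015,0.126,-0.002,-0.2],[0.0024,0.0015,0.126,-0.002,1],[0.0024,0.0015,0.126,-0.002,1],[0.0024,0.0015,0.126,-0.002,1],[0.0024,0.0015,0.126,-0.002,1],[0.0024,0.0015,0.126,-0.002,1],[0.0024,0.0015,0.126,-0.002,1]],
], squeeze=25)

```text
clock: 4.2
position: [0.6015, -0.0946, 0.041]
ee_rot: [0.001, -0.183, 0.983, -0.0]
contact_force: [-0.3, 1.0, 6.8]
width: 0.0116
gripper_force: 29.3
```

```bash
cat > st.py <<'E'
from h import *
s=manip.get_state();R=Rm(s)
print(s['clock'],'pos',s['position'].round(4),'yaw',np.arctan2(R[1,0],R[0,0]).round(4),'q6',s['qpos'][5].round(4),'Fw',s['contact_force'].round(2),'Ftool',(R.T@s['contact_force']).round(2),'M',s['moment'].round(3),'w',s['width'].round(4),'g',round(float(s['gripper_force']),1),'e6',s['effort'][5].round(4))
E
python3 st.py; python3 st.py
```

```text
Traceback (most recent call last):
  File "st.py", line 3, in <module>
    print(s['clock'],'pos',s['position'].round(4),'yaw',np.arctan2(R[1,0],R[0,0]).round(4),'q6',s['qpos'][5].round(4),'Fw',s['contact_force'].round(2),'Ftool',(R.T@s['contact_force']).round(2),'M',s['moment'].round(3),'w',s['width'].round(4),'g',round(float(s['gripper_force']),1),'e6',s['effort'][5].round(4))
                                                                                                                                                                                                                              ^^^^^^^^^^^^^^^^
AttributeError: 'float' object has no attribute 'round'
Traceback (most recent call last):
  File "st.py", line 3, in <module>
    print(s['clock'],'pos',s['position'].round(4),'yaw',np.arctan2(R[1,0],R[0,0]).round(4),'q6',s['qpos'][5].round(4),'Fw',s['contact_force'].round(2),'Ftool',(R.T@s['contact_force']).round(2),'M',s['moment'].round(3),'w',s['width'].round(4),'g',round(float(s['gripper_force']),1),'e6',s['effort'][5].round(4))
                                                                                                                                                                                                                              ^^^^^^^^^^^^^^^^
AttributeError: 'float' object has no attribute 'round'
```

```bash
sed -i "s/s\['width'\].round(4)/round(s['width'],4)/" st.py; python3 st.py
```

```text
4.2 pos [ 0.6015 -0.0946  0.041 ] yaw -2.7731 q6 -2.2103 Fw [-0.28  1.    6.75] Ftool [-0.12  1.02 -6.75] M [0.259 0.085 0.013] w 0.0116 g 29.3 e6 -0.041
```

move_arm([
  [[0,0,0.0001,0.04,1],[0,0,0.0002,0.07,1],[0,0,0.0003,0.1,1],[0,0,0.0004,0.13,1],[0,0,0.0004,0.13,1]],
], squeeze=40)

```text
clock: 4.7
position: [0.6014, -0.0942, 0.0407]
ee_rot: [0.001, -0.048, 0.999, 0.0]
contact_force: [-0.6, 3.3, 7.2]
width: 0.0111
gripper_force: 42.1
```

```bash
python3 st.py
```

```text
4.7 pos [ 0.6014 -0.0942  0.0407] yaw -3.0464 q6 -1.937 Fw [-0.61  3.32  7.18] Ftool [ 0.27  3.36 -7.18] M [ 0.356  0.123 -0.071] w 0.0111 g 42.1 e6 0.179
```

move_arm([
  [[0,0,0.0001,0.03,1],[0,0,0.0001,0.03,1],[0,0,0.0001,0.03,1]],
])

```text
clock: 5.0
position: [0.6014, -0.0941, 0.0406]
ee_rot: [0.001, -0.017, 1.0, 0.0]
contact_force: [-1.6, 4.2, 6.8]
width: 0.0113
gripper_force: 42.1
```

```bash
python3 st.py
```

```text
5.0 pos [ 0.6014 -0.0941  0.0406] yaw -3.1083 q6 -1.8751 Fw [-1.57  4.17  6.84] Ftool [ 1.41  4.22 -6.84] M [ 0.374  0.123 -0.086] w 0.0113 g 42.1 e6 -0.0374
```

move_arm([
  [[0,0,0.0001,0.03,1],[0,0,0.0001,0.03,1],[0,0,0.0001,0.03,1]],
])

```text
clock: 5.3
position: [0.6014, -0.094, 0.0405]
ee_rot: [0.001, 0.015, 1.0, 0.0]
contact_force: [-0.7, 2.8, 6.7]
width: 0.0118
gripper_force: 42.1
```

```bash
python3 st.py
```

```text
5.3 pos [ 0.6014 -0.094   0.0405] yaw 3.112 q6 -1.8123 Fw [-0.65  2.8   6.71] Ftool [ 0.72  2.79 -6.71] M [ 0.393  0.126 -0.062] w 0.0118 g 42.1 e6 -0.0371
```

move_arm([
  [[0,0,0.0001,0.03,1],[0,0,0.0001,0.03,1],[0,0,0.0001,0.03,1]],
])

```text
clock: 5.6
position: [0.6014, -0.0939, 0.0404]
ee_rot: [0.001, 0.046, 0.999, 0.001]
contact_force: [-0.3, 3.2, 6.9]
width: 0.0111
gripper_force: 42.1
```

```bash
python3 st.py
```

```text
5.6 pos [ 0.6014 -0.0939  0.0404] yaw 3.0492 q6 -1.7495 Fw [-0.32  3.25  6.86] Ftool [ 0.6   3.21 -6.86] M [ 0.373  0.131 -0.077] w 0.0111 g 42.1 e6 -0.0367
```

move_arm([
  [[0,0,0.0001,0.03,1],[0,0,0.0001,0.03,1],[0,0,0.0001,0.03,1]],
])

```text
clock: 5.9
position: [0.6014, -0.0939, 0.0404]
ee_rot: [0.001, 0.078, 0.997, 0.001]
contact_force: [-0.6, 3.8, 6.9]
width: 0.0115
gripper_force: 42.1
```

```bash
python3 st.py
```

```text
5.9 pos [ 0.6014 -0.0939  0.0404] yaw 2.9862 q6 -1.6866 Fw [-0.6   3.77  6.94] Ftool [ 1.16  3.65 -6.94] M [ 0.407  0.096 -0.02 ] w 0.0115 g 42.1 e6 -0.0365
```

move_arm([
  [[0,0,0.0001,0.025,1],[0,0,0.0001,0.025,1],[0,0,0.0001,0.025,1]],
])

```text
clock: 6.2
position: [0.6014, -0.0938, 0.0403]
ee_rot: [0.001, 0.104, 0.995, 0.001]
contact_force: [-1.1, 4.1, 7.0]
width: 0.0116
gripper_force: 42.1
```

```bash
python3 st.py
```

```text
6.2 pos [ 0.6014 -0.0938  0.0403] yaw 2.934 q6 -1.6343 Fw [-1.06  4.09  7.  ] Ftool [ 1.87  3.79 -7.  ] M [ 0.447  0.181 -0.069] w 0.0116 g 42.1 e6 -0.0377
```

move_arm([
  [[0,0,0.0001,0.025,1],[0,0,0.0001,0.025,1],[0,0,0.0001,0.025,1]],
])

```text
clock: 6.5
position: [0.6014, -0.0937, 0.0403]
ee_rot: [0.001, 0.13, 0.992, 0.001]
contact_force: [0.4, 3.7, 8.2]
width: 0.0115
gripper_force: 42.1
```

```bash
python3 st.py
```

```text
6.5 pos [ 0.6014 -0.0937  0.0403] yaw 2.8815 q6 -1.5819 Fw [0.38 3.65 8.16] Ftool [ 0.56  3.64 -8.16] M [ 0.462  0.141 -0.026] w 0.0115 g 42.1 e6 -0.0376
```

Joint 6's effort is a clean signal. It holds at -0.037, which matches the free drag, so I watch that.

move_arm([
  [[0,0,0.0001,0.04,1],[0,0,0.0001,0.04,1],[0,0,0.0001,0.04,1]],
])

```text
clock: 6.8
position: [0.6015, -0.0936, 0.0401]
ee_rot: [0.001, 0.171, 0.985, 0.001]
contact_force: [-0.5, 4.6, 7.3]
width: 0.0114
gripper_force: 42.0
```

```bash
python3 st.py
```

```text
6.8 pos [ 0.6015 -0.0936  0.0401] yaw 2.7976 q6 -1.4981 Fw [-0.51  4.55  7.31] Ftool [ 2.01  4.13 -7.3 ] M [0.523 0.068 0.008] w 0.0114 g 42.0 e6 -0.0326
```

move_arm([
  [[0,0,0.0001,0.04,1],[0,0,0.0001,0.04,1],[0,0,0.0001,0.04,1]],
])

```text
clock: 7.1
position: [0.6015, -0.0935, 0.04]
ee_rot: [0.001, 0.212, 0.977, 0.001]
contact_force: [-0.5, 6.5, 6.7]
width: 0.0115
gripper_force: 42.0
```

```bash
python3 st.py
```

```text
7.1 pos [ 0.6015 -0.0935  0.04  ] yaw 2.7141 q6 -1.4145 Fw [-0.53  6.47  6.71] Ftool [ 3.15  5.68 -6.7 ] M [ 0.51   0.084 -0.002] w 0.0115 g 42.0 e6 0.0308
```

move_arm([
  [[0,0,0,0.02,1],[0,0,0,0.02,1],[0,0,0,0.02,1]],
])

```text
clock: 7.4
position: [0.6015, -0.0934, 0.04]
ee_rot: [0.001, 0.232, 0.973, 0.001]
contact_force: [0.1, 4.8, 7.0]
width: 0.0114
gripper_force: 42.0
```

```bash
python3 st.py
```

```text
7.4 pos [ 0.6015 -0.0934  0.04  ] yaw 2.6724 q6 -1.3728 Fw [0.1  4.81 7.04] Ftool [ 2.08  4.36 -7.04] M [0.561 0.061 0.086] w 0.0114 g 42.0 e6 0.065
```

Resistance is climbing at about 0.8–1 N m/rad at roughly 0.8 rad of turn, so the right screw is crossed. I stop here and back it out by the full 0.838 rad (0.40 units).

move_arm([
  [[0,0,-0.0002,-0.07,1],[0,0,-0.0004,-0.14,1],[0,0,-0.0006,-0.21,1],[0,0,-0.0008,-0.28,1],[0,0,-0.001,-0.35,1],[0,0,-0.0012,-0.4,1],[0,0,-0.0012,-0.4,1],[0,0,-0.0012,-0.4,1]],
])

```text
clock: 8.2
position: [0.6015, -0.0946, 0.0411]
ee_rot: [0.001, -0.183, 0.983, -0.0]
contact_force: [-0.6, 1.0, 6.2]
width: 0.0111
gripper_force: 42.0
```

```bash
python3 st.py
```

```text
8.2 pos [ 0.6015 -0.0946  0.0411] yaw -2.7728 q6 -2.2105 Fw [-0.63  1.    6.17] Ftool [ 0.21  1.16 -6.17] M [0.288 0.156 0.07 ] w 0.0111 g 42.0 e6 0.0173
```

move_arm([
  [[0,0,0,0,-0.2],[0,0,0,0,-0.2],[0,0,0,0,-0.2],[0,0,0,0,-0.2],[0,0,-0.05,0,-0.2],[0,0,-0.11,0,-0.2],[0,0,-0.17,0,-0.2],[0,0,-0.224,0,-0.2],[0,0,-0.224,0,-0.2],[0,0,-0.224,0,-0.2]],
])

```text
clock: 9.2
position: [0.601, -0.0949, 0.2197]
ee_rot: [0.001, -0.183, 0.983, -0.001]
contact_force: [-0.3, -0.5, -0.8]
width: 0.0513
gripper_force: 0.0
```

```bash
python3 - <<'E'
from h import *
s=manip.get_state()
im=manip.get_image('wrist');cv2.imwrite('pics/w3.png',im[:,:,::-1]);bar(s,im)
R=Rm(s);print('yaw',np.arctan2(R[1,0],R[0,0]))
plan(s,[.509,.137,.22],.275)
E
```

```text
x range -0.022051922823474655 0.025003986181444046 centre -0.0005 -0.0005 slope -0.0047 world [ 0.6016 -0.0952  0.2197] units -0.0006 -0.0006 twist -0.0022
yaw -2.7728726573065723
tilt [ 2.4e-03 -8.0e-04 -1.0e+00] deltas [ 0.0028  0.3119 -0.0008] twist 0.0447 tw rad 0.094 q6 -2.21 alt twist -1.4553 1.5447
```

The right bar is back at its original pose: slope -0.005 now, against -0.004 before. Next is the left screw.

move_arm([
  [[0.003,0.06,0,0.045,-0.2],[0.003,0.12,0,0.045,-0.2],[0.003,0.18,0,0.045,-0.2],[0.003,0.24,0,0.045,-0.2],[0.003,0.3,0,0.045,-0.2],[0.003,0.312,0,0.045,-0.2],[0.003,0.312,0,0.045,-0.2],[0.003,0.312,0,0.045,-0.2]],
])

```text
clock: 10.05
position: [0.5085, 0.1363, 0.2175]
ee_rot: [-0.001, -0.137, 0.991, -0.001]
contact_force: [0.1, -0.4, 0.6]
width: 0.0512
gripper_force: 0.0
```

```bash
python3 - <<'E'
from h import *
s=manip.get_state();print(s['position'],s['qpos'][5])
im=manip.get_image('wrist');cv2.imwrite('pics/w4.png',im[:,:,::-1]);bar(s,im)
E
```

```text
[0.50848264 0.13627082 0.21745324] -1.7145978390093242
x range -0.02239819824294846 0.023347868433600257 centre -0.0008 0.0005 slope -0.0085 world [0.5091 0.1369 0.2175] units -0.001 0.0006 twist -0.0041
```

View pics/w4.png

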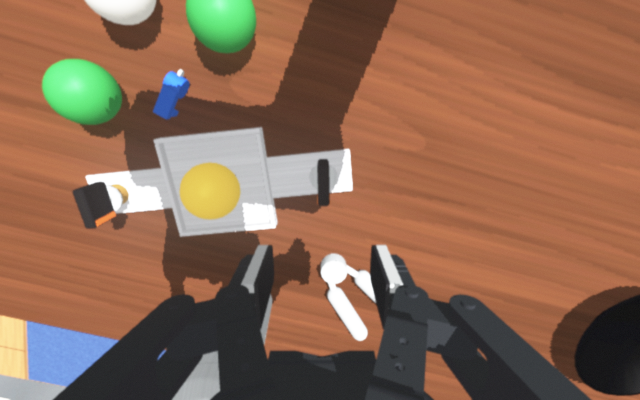

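The left bar is at (323,182), almost under the TCP, and the tray, ball and hand gripper are clear of the fingers. Next: descend and grip.

move_arm([
  [[-0.001,0.0006,0.06,-0.004,-0.2],[-0.001,0.0006,0.12,-0.004,-0.2],[-0.001,0.0006,0.17,-0.004,-0.2],[-0.001,0.0006,0.19,-0.004,-0.2],[-0.001,0.0006,0.19,-0.004,-0.2],[-0.001,0.0006,0.19,-0.004,-0.2]],
])

```text
clock: 10.7
position: [0.5101, 0.1367, 0.0666]
ee_rot: [0.0, -0.14, 0.99, -0.0]
contact_force: [-0.1, 0.9, 0.2]
width: 0.0511
gripper_force: 0.0
```

```bash
python3 - <<'E'
from h import *
s=manip.get_state()
plan(s,[.5091,.1369,.041],.267)
E
```

```text
tilt [ 2.e-04 -3.e-04 -1.e+00] deltas [0.0012 0.0006 0.032 ] twist 0.0067 tw rad 0.014 q6 -1.721 alt twist -1.4933 1.5067
```

move_arm([
  [[0.001,0.0006,0.032,0,-0.2],[0.001,0.0006,0.032,0,-0.2],[0.001,0.0006,0.032,0,-0.2],[0.001,0.0006,0.032,0,1],[0.001,0.0006,0.032,0,1],[0.001,0.0006,0.032,0,1],[0.001,0.0006,0.032,0,1],[0.001,0.0006,0.032,0,1],[0.001,0.0006,0.032,0,1]],
], squeeze=40)

```text
clock: 11.6
position: [0.5089, 0.1379, 0.0421]
ee_rot: [0.001, -0.141, 0.99, -0.0]
contact_force: [-0.2, -2.4, 5.3]
width: 0.0114
gripper_force: 43.6
```

```bash
python3 st.py
```

```text
11.6 pos [0.5089 0.1379 0.0421] yaw -2.8584 q6 -1.7205 Fw [-0.22 -2.4   5.35] Ftool [ 0.87 -2.25 -5.35] M [-0.145  0.02   0.033] w 0.0114 g 43.6 e6 0.0144
```

move_arm([
  [[0,0,0.0001,0.04,1],[0,0,0.0002,0.07,1],[0,0,0.0003,0.1,1],[0,0,0.0004,0.13,1],[0,0,0.0004,0.13,1],[0,0,0.0004,0.13,1]],
])

```text
clock: 12.2
position: [0.5089, 0.1385, 0.0417]
ee_rot: [0.001, -0.005, 1.0, 0.0]
contact_force: [-0.3, 0.6, 6.2]
width: 0.0112
gripper_force: 43.6
```

```bash
python3 st.py
```

```text
12.2 pos [0.5089 0.1385 0.0417] yaw -3.1313 q6 -1.448 Fw [-0.31  0.56  6.17] Ftool [ 0.29  0.57 -6.17] M [ 0.034  0.119 -0.029] w 0.0112 g 43.6 e6 -0.04
```

move_arm([
  [[0,0,0.0001,0.03,1],[0,0,0.0002,0.06,1],[0,0,0.0002,0.06,1],[0,0,0.0002,0.06,1]],
])

```text
clock: 12.6
position: [0.5089, 0.1388, 0.0415]
ee_rot: [0.001, 0.058, 0.998, 0.001]
contact_force: [-1.0, 1.2, 6.3]
width: 0.0113
gripper_force: 43.6
```

```bash
python3 st.py
```

```text
12.6 pos [0.5089 0.1388 0.0415] yaw 3.026 q6 -1.3223 Fw [-0.99  1.23  6.27] Ftool [ 1.11  1.12 -6.27] M [ 0.135  0.125 -0.087] w 0.0113 g 43.6 e6 -0.0379
```

move_arm([
  [[0,0,0.0001,0.03,1],[0,0,0.0002,0.06,1],[0,0,0.0002,0.06,1],[0,0,0.0002,0.06,1]],
])

```text
clock: 13.0
position: [0.509, 0.139, 0.0414]
ee_rot: [0.001, 0.12, 0.993, 0.001]
contact_force: [-0.1, 3.1, 6.4]
width: 0.0114
gripper_force: 43.6
```

```bash
python3 st.py
```

```text
13.0 pos [0.509  0.139  0.0414] yaw 2.9002 q6 -1.1967 Fw [-0.11  3.05  6.37] Ftool [ 0.83  2.95 -6.37] M [ 0.263  0.129 -0.068] w 0.0114 g 43.6 e6 -0.0358
```

move_arm([
  [[0,0,0.0001,0.03,1],[0,0,0.0002,0.06,1],[0,0,0.0002,0.06,1],[0,0,0.0002,0.06,1]],
])

```text
clock: 13.4
position: [0.509, 0.1393, 0.0412]
ee_rot: [0.001, 0.183, 0.983, 0.001]
contact_force: [0.6, 3.3, 5.2]
width: 0.0113
gripper_force: 43.5
```

```bash
python3 st.py
```

```text
13.4 pos [0.509  0.1393 0.0412] yaw 2.7744 q6 -1.071 Fw [0.57 3.32 5.16] Ftool [ 0.65  3.32 -5.15] M [ 0.364  0.118 -0.055] w 0.0113 g 43.5 e6 -0.0338
```

move_arm([
  [[0,0,0.0001,0.03,1],[0,0,0.0002,0.06,1],[0,0,0.0002,0.06,1],[0,0,0.0002,0.06,1]],
])

```text
clock: 13.8
position: [0.5091, 0.1395, 0.0411]
ee_rot: [0.001, 0.244, 0.97, 0.001]
contact_force: [0.2, 4.6, 5.0]
width: 0.0113
gripper_force: 43.5
```

```bash
python3 st.py
```

```text
13.8 pos [0.5091 0.1395 0.0411] yaw 2.6486 q6 -0.9454 Fw [0.15 4.59 5.02] Ftool [ 2.03  4.13 -5.01] M [ 0.409  0.133 -0.109] w 0.0113 g 43.5 e6 -0.0321
```

move_arm([
  [[0,0,0.0001,0.04,1],[0,0,0.0002,0.08,1],[0,0,0.0003,0.12,1],[0,0,0.0003,0.12,1],[0,0,0.0003,0.12,1]],
])

```text
clock: 14.3
position: [0.5094, 0.1399, 0.0408]
ee_rot: [0.001, 0.364, 0.931, 0.002]
contact_force: [1.6, 5.2, 3.8]
width: 0.011
gripper_force: 43.3
```

```bash
python3 st.py
```

```text
14.3 pos [0.5094 0.1399 0.0408] yaw 2.397 q6 -0.6941 Fw [1.6  5.2  3.76] Ftool [ 2.35  4.93 -3.74] M [ 0.616  0.047 -0.059] w 0.011 g 43.3 e6 -0.0252
```

move_arm([
  [[0,0,0.0001,0.05,1],[0,0,0.0002,0.1,1],[0,0,0.0003,0.15,1],[0,0,0.0004,0.2,1],[0,0,0.0004,0.2,1],[0,0,0.0004,0.2,1]],
])

```text
clock: 14.9
position: [0.5102, 0.1405, 0.0403]
ee_rot: [0.001, 0.55, 0.835, 0.003]
contact_force: [2.7, 8.8, 1.9]
width: 0.0112
gripper_force: 42.9
```

```bash
python3 st.py
```

```text
14.9 pos [0.5102 0.1405 0.0403] yaw 1.9778 q6 -0.2752 Fw [2.74 8.76 1.9 ] Ftool [ 6.97  5.99 -1.85] M [ 0.809 -0.055 -0.041] w 0.0112 g 42.9 e6 -0.0173
```

move_arm([
  [[0,0,0.0001,0.05,1],[0,0,0.0002,0.1,1],[0,0,0.0003,0.15,1],[0,0,0.0004,0.2,1],[0,0,0.0004,0.2,1],[0,0,0.0004,0.2,1]],
])

```text
clock: 15.5
position: [0.5111, 0.1406, 0.0398]
ee_rot: [0.0, 0.711, 0.703, 0.004]
contact_force: [4.3, 9.0, -1.5]
width: 0.0118
gripper_force: 42.5
```

```bash
python3 st.py
```

```text
15.5 pos [0.5111 0.1406 0.0398] yaw 1.5586 q6 0.1437 Fw [ 4.31  9.   -1.45] Ftool [9.04 4.19 1.52] M [ 0.897 -0.312  0.022] w 0.0118 g 42.5 e6 -0.0157
```

move_arm([
  [[0.001,0.0005,0.0003,0.04,1],[0.002,0.001,0.0006,0.08,1],[0.002,0.001,0.0008,0.12,1],[0.002,0.001,0.0008,0.12,1],[0.002,0.001,0.0008,0.12,1]],
])

```text
clock: 16.0
position: [0.5116, 0.1406, 0.0395]
ee_rot: [0.001, 0.793, 0.609, 0.003]
contact_force: [4.5, 3.5, 2.2]
width: 0.0116
gripper_force: 42.9
```

```bash
python3 st.py
```

```text
16.0 pos [0.5116 0.1406 0.0395] yaw 1.3105 q6 0.3958 Fw [4.46 3.51 2.17] Ftool [ 4.55  3.42 -2.14] M [ 0.414 -0.34  -0.006] w 0.0116 g 42.9 e6 -0.0196
```

move_arm([
  [[0,0,0.0001,0.02,1],[0,0,0.0001,0.02,1],[0,0,0.0001,0.02,1]],
], squeeze=60)

```text
clock: 16.3
position: [0.5117, 0.1406, 0.0395]
ee_rot: [0.001, 0.805, 0.593, 0.003]
contact_force: [5.7, 3.6, 2.0]
width: 0.0109
gripper_force: 62.5
```

```bash
python3 st.py
```

```text
16.3 pos [0.5117 0.1406 0.0395] yaw 1.2686 q6 0.4377 Fw [5.73 3.59 2.01] Ftool [ 5.13  4.41 -1.97] M [ 0.355 -0.402 -0.046] w 0.0109 g 62.5 e6 -0.032
```

move_arm([
  [[0,0,0.0001,0.02,1],[0,0,0.0001,0.02,1],[0,0,0.0001,0.02,1]],
])

```text
clock: 16.6
position: [0.5118, 0.1405, 0.0394]
ee_rot: [0.001, 0.818, 0.576, 0.003]
contact_force: [4.8, 3.4, 2.7]
width: 0.0111
gripper_force: 62.5
```

```bash
python3 st.py
```

```text
16.6 pos [0.5118 0.1405 0.0394] yaw 1.2267 q6 0.4795 Fw [4.81 3.39 2.74] Ftool [ 4.83  3.4  -2.71] M [ 0.332 -0.389 -0.062] w 0.0111 g 62.5 e6 -0.0322
```

move_arm([
  [[0,0,0.0001,0.02,1],[0,0,0.0001,0.02,1],[0,0,0.0001,0.02,1]],
])

```text
clock: 16.9
position: [0.5118, 0.1405, 0.0393]
ee_rot: [0.001, 0.83, 0.558, 0.003]
contact_force: [5.3, 3.5, 2.6]
width: 0.011
gripper_force: 62.5
```

```bash
python3 st.py
```

```text
16.9 pos [0.5118 0.1405 0.0393] yaw 1.1849 q6 0.5214 Fw [5.3  3.48 2.61] Ftool [ 5.23  3.61 -2.57] M [ 0.311 -0.4   -0.017] w 0.011 g 62.5 e6 -0.0322
```

move_arm([
  [[0,0,0.0001,0.02,1],[0,0,0.0001,0.02,1],[0,0,0.0001,0.02,1]],
])

```text
clock: 17.2
position: [0.5119, 0.1405, 0.0393]
ee_rot: [0.001, 0.841, 0.541, 0.003]
contact_force: [5.0, 3.3, 2.3]
width: 0.011
gripper_force: 62.5
```

```bash
python3 st.py
```

```text
17.2 pos [0.5119 0.1405 0.0393] yaw 1.1431 q6 0.5633 Fw [4.96 3.25 2.29] Ftool [ 5.03  3.17 -2.26] M [ 0.309 -0.411 -0.027] w 0.011 g 62.5 e6 -0.0324
```

move_arm([
  [[0,0,0.0001,0.02,1],[0,0,0.0001,0.02,1],[0,0,0.0001,0.02,1]],
])

```text
clock: 17.5
position: [0.512, 0.1404, 0.0392]
ee_rot: [0.001, 0.852, 0.523, 0.003]
contact_force: [5.0, 2.3, 2.6]
width: 0.0109
gripper_force: 62.5
```

```bash
python3 st.py
```

```text
17.5 pos [0.512  0.1404 0.0392] yaw 1.1013 q6 0.6051 Fw [4.98 2.34 2.61] Ftool [ 4.35  3.39 -2.57] M [ 0.293 -0.413  0.01 ] w 0.0109 g 62.5 e6 0.0023
```

move_arm([
  [[0,0,0.0001,0.02,1],[0,0,0.0001,0.02,1],[0,0,0.0001,0.02,1]],
])

```text
clock: 17.8
position: [0.5121, 0.1404, 0.0392]
ee_rot: [0.001, 0.863, 0.505, 0.003]
contact_force: [5.0, 2.5, 2.6]
width: 0.0111
gripper_force: 62.5
```

```bash
python3 st.py
```

```text
17.8 pos [0.5121 0.1404 0.0392] yaw 1.0598 q6 0.6468 Fw [5.01 2.51 2.61] Ftool [ 4.65  3.15 -2.57] M [ 0.31  -0.45   0.077] w 0.0111 g 62.5 e6 0.0784
```

It has seated: effort began climbing at 2.32 rad of turn and is now about 0.11 N m. One last small nip to snug, then release.

move_arm([
  [[0,0,0,0.015,1],[0,0,0,0.025,1],[0,0,0,0.025,1],[0,0,0,0.025,1]],
])

```text
clock: 18.2
position: [0.5122, 0.1403, 0.0391]
ee_rot: [0.001, 0.876, 0.483, 0.003]
contact_force: [5.1, 3.4, 3.0]
width: 0.0111
gripper_force: 62.5
```

```bash
python3 st.py
```

```text
18.2 pos [0.5122 0.1403 0.0391] yaw 1.0078 q6 0.6989 Fw [5.06 3.42 2.99] Ftool [ 5.61  2.46 -2.95] M [ 0.228 -0.422  0.186] w 0.0111 g 62.5 e6 0.1732
```

move_arm([
  [[0,0,0,0,-0.2],[0,0,0,0,-0.2],[0,0,0,0,-0.2],[0,0,0,0,-0.2],[0,0,-0.05,0,-0.2],[0,0,-0.11,0,-0.2],[0,0,-0.17,0,-0.2],[0,0,-0.224,0,-0.2],[0,0,-0.224,0,-0.2],[0,0,-0.224,0,-0.2]],
])

```text
clock: 19.2
position: [0.5091, 0.1396, 0.2182]
ee_rot: [0.0, 0.876, 0.482, 0.001]
contact_force: [0.1, -0.1, -1.4]
width: 0.0511
gripper_force: 0.0
```

```bash
python3 - <<'E'
from h import *
s=manip.get_state();R=Rm(s);print('yaw',np.arctan2(R[1,0],R[0,0]))
im=manip.get_image('wrist');bar(s,im,.060)
cv2.imwrite('pics/w5.png',im[:,:,::-1])
t=manip.get_image('top');cv2.imwrite('pics/top1.png',t[:,:,::-1])
E
```

```text
yaw 1.0056320739279354
x range -0.019981746188572375 0.016918004427438033 centre 0.0016 0.0028 slope -0.0973 world [0.5124 0.1395 0.2182] units 0.002 0.0035 twist -0.0463
```

View pics/w5.png

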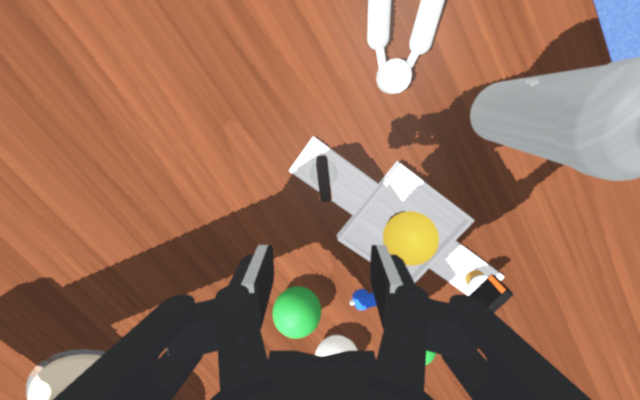

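The left bar at (323,178) has settled at yaw 1.10, which is its seat. The ball is in its tray, and the shaker, hand gripper and whistle are untouched. The gripper is clear, so I hand in.

```bash
python3 -c "
from rig import manip
print(manip.sign_off())"
```

```text
the job is handed in; nothing more can be done
None
```

I ran the left (+y) thumbscrew home to just snug; the right (-y) one was cross-threaded, so I stopped at the first resistance and backed it out to its starting pose. The ball is still in its tray, I touched nothing else, and the job is handed in at about 19 s of the 64 s allowed.

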